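# Move the row of wash bottles to the white rack in reverse order

### The job

Move the four bottles from the coasters on the grey tray into the white rack, one upright in each cell and fully down on its floor, in reverse order: as seen from the robot, the bottle that starts leftmost on the tray goes into the rightmost cell, the second from the left into the second from the right, and so on. Do not tip any bottle over, and leave the steel shaving mug where it stands.

Things in the scene. Friction and masses are not known exactly. Their poses are not given: they have to be found in the camera images.
- bottle_blue: blue bottle with a narrow white cap, a white band round its body; round, 42 mm in diameter and straight-sided from its foot to 84 mm up, 105 mm tall in all, about 0.1 to 0.2 kg, loose, standing upright on the blue coaster at the start. Origin: centre of its underside; z up its axis.
- bottle_red: red can with a steel cap, a white band round its body; round, 46 mm in diameter and straight-sided from its foot to 84 mm up, 102 mm tall in all, about 0.1 to 0.2 kg, loose, standing upright on the red coaster at the start. Origin: centre of its underside; z up its axis.
- bottle_yellow: yellow bottle with a wide yellow lid, a white band round its body; round, 45 mm in diameter and straight-sided from its foot to 84 mm up, 102 mm tall in all, about 0.1 to 0.2 kg, loose, standing upright on the yellow coaster at the start. Origin: centre of its underside; z up its axis.
- bottle_green: green bottle with a narrow black cap, a white band round its body; round, 44 mm in diameter and straight-sided from its foot to 84 mm up, 105 mm tall in all, about 0.1 to 0.2 kg, loose, standing upright on the green coaster at the start. Origin: centre of its underside; z up its axis.
- coaster_blue: flat round blue coaster, 62 mm in diameter and 6 mm thick, fixed on the fixed grey tray (84 x 310 x 8 mm); its top is 14 mm above the ledge. The four coasters form a straight row, 75 mm apart, in any order. Origin: centre of its underside, 8 mm above the ledge; y runs along the row, to the left as seen from the robot; z up.
- coaster_red: flat round red coaster, 62 mm in diameter and 6 mm thick, fixed on the fixed grey tray (84 x 310 x 8 mm); its top is 14 mm above the ledge. The four coasters form a straight row, 75 mm apart, in any order. Origin: centre of its underside, 8 mm above the ledge; y runs along the row, to the left as seen from the robot; z up.
- coaster_yellow: flat round yellow coaster, 62 mm in diameter and 6 mm thick, fixed on the fixed grey tray (84 x 310 x 8 mm); its top is 14 mm above the ledge. The four coasters form a straight row, 75 mm apart, in any order. Origin: centre of its underside, 8 mm above the ledge; y runs along the row, to the left as seen from the robot; z up.
- coaster_green: flat round green coaster, 62 mm in diameter and 6 mm thick, fixed on the fixed grey tray (84 x 310 x 8 mm); its top is 14 mm above the ledge. The four coasters form a straight row, 75 mm apart, in any order. Origin: centre of its underside, 8 mm above the ledge; y runs along the row, to the left as seen from the robot; z up.
- rack: white plastic rack, fixed, 84 x 309 mm, 30 mm high: a row of four open cells, each 66 x 66 mm inside, floor 6 mm above the ledge, walls 9 mm thick. Origin: centre of its underside; y runs along the row, to the left as seen from the robot; cell centres at y = +112.5, +37.5, -37.5, -112.5 mm, x = 0. It stands nearer than the tray or beyond it; both rows within 9 degrees of left-right.
- mug: bystander: stainless shaving mug with a handle, 76 mm in diameter, 85 mm tall, loose, standing to the left of the rows. Origin: centre of its underside; the handle is on its +y side.

How it is judged:
By the outcome, as a careful person would: the job done as asked, in the order asked, and still so for the second after the job is handed in, with the robot touching nothing.
It also fails if it takes over 93 s, if anything falls off the work surface, if the arm or the gripper's body presses on something with over 40 N, if the wrist force passes 120 N, or if a joint passes its speed limit or range.

### The arm

A 6-joint arm with a two-finger parallel gripper is mounted at the origin on the work surface. World frame = base frame: x ahead of the robot, y to its left, z up, the work surface at z = 0. Lengths are in m, angles in degrees, forces in N, time in s.
With the tool pointing down it reaches from about 0.25 to 0.725 m from the base axis. Payload 9.7 kg.
Tool frame: the origin (TCP) lies between the finger pads; the fingertips stand 19 mm ahead of it and the grasp point (between the pads) is the TCP; x points along the fingers, y is the direction in which the jaws open and shut, and the axes are right-handed (so a half turn about x gives the same grasp; the last joint's range is limited). The gripper opens to 85 mm and grips with 20 to 120 N. Pads are 22 mm wide; open, the fingers measure 114 mm over their backs; the gripper's body (76 mm by 85 mm) begins 54 mm behind the grasp point. The pads swing forward as they close: fully open they stand 13 mm farther back than shut.
Start: joints at [0, 4.979, 10.078, 95.1, 0, 90], TCP at [0.55, -0, 0.25] pointing down, gripper open.
Joint ranges: [-179.16, 179.16], [-48.56, 103.87], [-65.8, 70.77], [-126.05, 130.52], [-82.76, 87.17], [-180, 180]. Speed limits (degrees/s): [127.2, 127.2, 147.25, 180, 180, 180].

### API

Orientations are given as [roll, pitch, yaw] about the fixed x, y, z axes, in that order (R = Rz(yaw) Ry(pitch) Rx(roll)).
In Python, from workcell import bot gives the robot as it stands. The module is installed in compiled form; this text tells all that it offers.
- The arm moves only by the shell command python3 -m handwheel 'ROWS' [FORCE]. ROWS is JSON, a list of rows, each a list of 7 numbers: the turn, a rotation vector about the tool's x, y, z in degrees, then the shift along the tool's x, y, z in m, then the closure, from -1 (fully open) to 1 (shut), so that 0 is half open. In form: [[ax, ay, az, dx, dy, dz, fingers], ...]. A call has 1 to 20 rows; each row is the pose to reach, as a shift and turn from the pose commanded when the call began, along the tool's axes at that moment; what a row does not reach only later rows make up. A row lasts 1/8 s, in which the tool goes at most 62.5 mm and 10.7 degrees, less where a joint would pass 70% of its speed; a pose out of reach is approached as far as the arm can. A call with a gripper value outside its range is refused whole. The fingers move at their own pace and stop on an object; FORCE is the grip in N (left out, the last holds). Time passes only in rows, so rows that repeat a pose let the fingers close. It gives the time, the measured TCP pose, the force and the opening at its end, in the units of the state.
- bot.get_obs(): the state, without advancing time (a new reading comes with each control period).
- bot.camera(name): name is "scene" or "side" or "wrist"; returns a dict with "frame" (420x560x3 uint8, red, green, blue), "fx", "fy", "cx", "cy" (pixels), "k1" (the pictures are not rectified: a ray, as slopes to the right and down, at radius r is drawn at 1 + k1 r^2 times it, then the intrinsics apply), "R" (3x3) and "t" (3): a world point X has camera coordinates R X + t; the wrist camera has in their place "tool_from_camera" (4x4, takes a point from camera to tool coordinates, whose origin is the TCP and whose axes are the tool frame's). Camera axes: x right, y down, z forward; pixel columns grow to the right and rows downward; lengths in m; the calibration is good to about 2 mm. A picture is of the moment at which its call begins: read the wrist's pose just before it. There is no depth.
- bot.job_done(): hands the job in, once; it reports no verdict.
Trained networks look in a picture, given as the dict that the camera call returned (one of the last four; its "shot" number tells which), for a name from the list of things; names that differ only in an ending like _2 or _b are one class to them, and where a whole thing is asked for, a point or a joint stands for the part that bears it (a point fixed in the world has none). Each returns a list of dicts, best first, with "conf" (0 to 1); they miss things now and then, are a little off and sometimes report something else, mostly with a low value. They report only what shows in the picture. A call takes as long as a camera call.
- bot.look_for(name, picture): "bbox" ([left, top, width, height] as shares, 0 to 1, of the picture: columns of its width, rows of its height, round what is visible of it).
- bot.tip_of(name, picture): "centre" ([column, row] as shares, 0 to 1, of the picture: columns of its width, rows of its height: a listed point, or the origin of a listed thing).
The state is a dict: "time": time; "q": joint angles; "qd": joint speeds; "joint_efforts": joint torques, N m; "ee_pos": TCP position; "tcp_rot": TCP orientation; "wrist_force": force on the tool from outside, world axes, zero at the start; "torque": the same for the moment, N m; "opening": finger opening in m.
Only numpy, scipy, OpenCV 4.12 (cv2) and the standard library are available. Lean on these libraries where they do the work, as an engineer would, in place of code of your own. Each camera call takes 0.05 s, during which the arm holds its last target.

## Working session

There is one attempt and no reset: what is moved stays moved. The work goes in short steps, Python scripts to look and compute and a shell command to move; the robot and the scene stay as the last step left them, time stands still between calls to the robot, and variables do not carry over. Pictures are saved under pics/ and viewed, and the job is handed in when it is done.

```bash
mkdir -p pics; python3 - <<'E'
from workcell import bot
import cv2
o=bot.get_obs();print({k:(o[k]) for k in o})
for n in ["scene","side","wrist"]:
    c=bot.camera(n);cv2.imwrite(f"pics/{n}0.png",c["frame"][:,:,::-1])
    print(n,{k:v for k,v in c.items() if k!="frame"})
E
```

```text
{'time': 0.0, 'q': array([ 6.28962699e-04,  5.01166194e+00,  1.00342129e+01,  9.50983840e+01,
       -7.48464735e-04,  9.00004090e+01]), 'qd': array([-0.05021723,  0.07476703,  0.0202454 , -0.08370789,  0.02998952,
        0.00203036]), 'joint_efforts': array([ 7.68234549e-04, -5.20392072e+01,  4.64802504e+01,  1.63646933e-02,
        2.23589603e-05, -6.77332673e-05]), 'ee_pos': array([5.49803758e-01, 2.56064997e-06, 2.49575491e-01]), 'tcp_rot': array([ -89.43410564,   89.9241633 , -179.43388521]), 'wrist_force': array([ 0.43229483, -0.11817389,  0.63732722]), 'torque': array([0.01348119, 0.02107695, 0.00329332]), 'opening': 0.0852500543781899}
scene {'fx': 401.30449835337754, 'fy': 401.30449835337754, 'cx': 279.16393547146174, 'cy': 204.35345849790153, 'k1': -0.10755943951587346, 'R': array([[-0.10519256,  0.99444755, -0.00293173],
       [ 0.70906648,  0.0729373 , -0.70135931],
       [-0.69725121, -0.07585657, -0.71280188]]), 't': array([-0.0344615 , -0.36000402,  1.30893181]), 'shot': 1}
side {'fx': 423.0335104976695, 'fy': 423.0335104976695, 'cx': 277.73319409948675, 'cy': 206.52278603657464, 'k1': 0.041418056997415194, 'R': array([[ 0.83409604, -0.5513934 ,  0.01578347],
       [-0.28534793, -0.45578135, -0.84311323],
       [ 0.47208088,  0.69873362, -0.53750439]]), 't': array([-0.40237368,  0.24309752,  0.49255157]), 'shot': 2}
wrist {'fx': 369.1444287724728, 'fy': 369.1444287724728, 'cx': 279.92187065707304, 'cy': 209.06975732702531, 'k1': -0.09190501312433759, 'tool_from_camera': array([[-9.11732426e-06, -3.18208774e-01,  9.48020662e-01,
        -1.21749176e-01],
       [ 9.99999987e-01,  1.48334685e-04,  5.94066402e-05,
        -5.99825867e-04],
       [-1.59528060e-04,  9.48020651e-01,  3.18208769e-01,
        -8.19210646e-02],
       [ 0.00000000e+00,  0.00000000e+00,  0.00000000e+00,
         1.00000000e+00]]), 'shot': 3}
```

View pics/scene0.png

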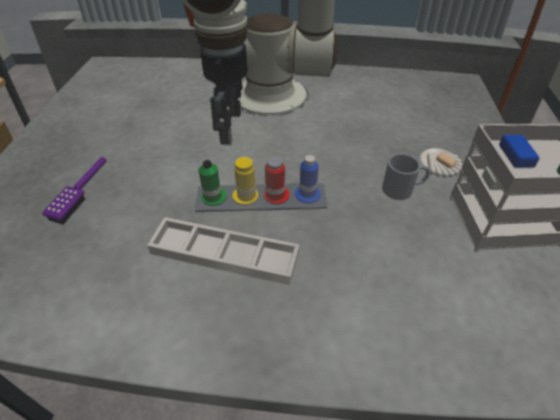

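View pics/side0.png

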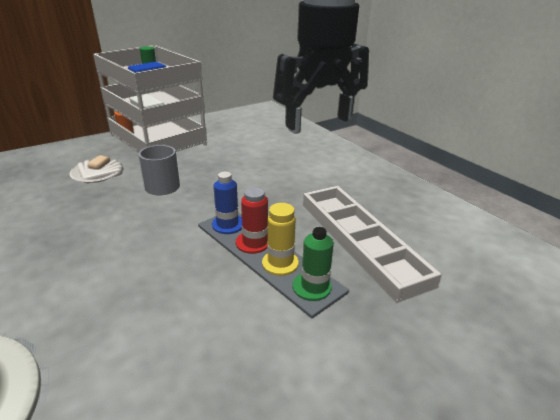

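View pics/wrist0.png

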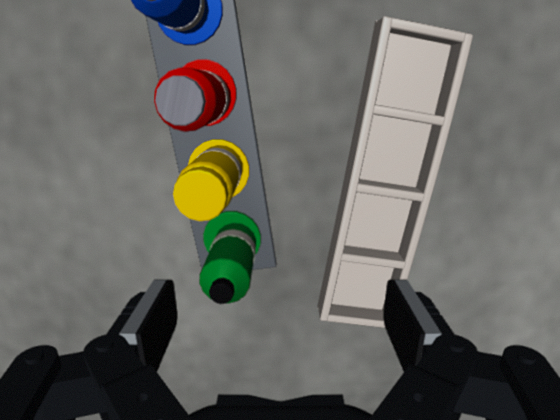

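Seen from the robot (+y is left, scene image right), the order from the left is blue (309,180), red (275,182), yellow (245,182), green (210,185). The rack is beyond the tray, with its corners at about (150,245) to (297,272) in the scene picture. The mug is at (401,178), to the left. Next I localise everything.

```bash
cat > h.py <<'E'
from workcell import bot
import numpy as np, cv2
from scipy.spatial.transform import Rotation as Ro
def shot(n):
    o=bot.get_obs(); c=bot.camera(n)
    if n=="wrist":
        T=np.eye(4); T[:3,:3]=Ro.from_euler('xyz',o["tcp_rot"],degrees=True).as_matrix(); T[:3,3]=o["ee_pos"]
        M=np.linalg.inv(T@c["tool_from_camera"]); c["R"]=M[:3,:3]; c["t"]=M[:3,3]
    return c
def ray(c,u,v):
    K=np.array([[c["fx"],0,c["cx"]],[0,c["fy"],c["cy"]],[0,0,1]])
    p=cv2.undistortPoints(np.array([[[u,v]]],float),K,np.array([c["k1"],0,0,0,0.]))[0,0]
    d=c["R"].T@np.array([p[0],p[1],1]); return -c["R"].T@c["t"], d
def onz(c,u,v,z):
    o,d=ray(c,u,v); return o+d*(z-o[2])/d[2]
def proj(c,X):
    K=np.array([[c["fx"],0,c["cx"]],[0,c["fy"],c["cy"]],[0,0,1]])
    return cv2.projectPoints(np.array(X,float).reshape(-1,1,3),cv2.Rodrigues(c["R"])[0],c["t"],K,np.array([c["k1"],0,0,0,0.]))[0][:,0]
E
python3 - <<'E'
from h import *
np.set_printoptions(precision=4,suppress=True)
o=bot.get_obs();print(Ro.from_euler('xyz',o["tcp_rot"],degrees=True).as_matrix())
zs={"bottle_":0.014,"coaster_":0.008}
for n in ["scene","side","wrist"]:
    c=shot(n)
    for nm in [a+b for a in zs for b in ["blue","red","yellow","green"]]+["rack","mug"]:
        r=bot.tip_of(nm,c)[:1]
        z=0 if nm in("rack","mug") else zs[nm.split("_")[0]+"_"]
        for q in r:
            u,v=q["centre"]; print(n,nm,round(q["conf"],2),np.round([u*560,v*420],1),onz(c,u*560,v*420,z)[:2])
E
```

```text
[[-0.001  1.    -0.   ]
 [-0.    -0.    -1.   ]
 [-1.    -0.001  0.   ]]
scene bottle_blue 0.84 [306.1 188.2] [0.451  0.1481]
scene bottle_red 0.91 [275.6 194. ] [0.4788 0.0767]
scene bottle_yellow 0.74 [247.4 195.3] [0.49   0.0104]
scene bottle_green 0.62 [212.6 195.2] [ 0.4982 -0.0728]
scene coaster_blue 0.52 [309.9 193.5] [0.4623 0.1583]
scene coaster_red 0.51 [278.5 193.6] [0.4706 0.0828]
scene coaster_yellow 0.68 [242.4 196. ] [ 0.4876 -0.0025]
scene coaster_green 0.51 [215.6 193.7] [ 0.4863 -0.0687]
scene rack 0.95 [223.  255.9] [ 0.6634 -0.0149]
scene mug 0.82 [397.9 189.8] [0.418 0.376]
side bottle_blue 0.85 [227.1 222.1] [0.4655 0.1506]
side bottle_red 0.65 [249.2 238.9] [0.4744 0.0819]
side bottle_yellow 0.59 [280.2 259.8] [0.4891 0.0029]
side bottle_green 0.78 [315.2 285.4] [ 0.501  -0.0784]
side coaster_blue 0.7 [225.3 222.7] [0.4655 0.1586]
side coaster_red 0.75 [252.8 245.9] [0.4732 0.0674]
side coaster_yellow 0.68 [280.9 264.5] [ 0.4873 -0.002 ]
side coaster_green 0.76 [309.6 287.3] [ 0.4951 -0.0722]
side mug 0.84 [158.9 188.6] [0.4082 0.365 ]
wrist bottle_blue 0.58 [188.6   8.6] [0.4679 0.1503]
wrist bottle_yellow 0.97 [220.2 164.3] [0.4904 0.0083]
wrist bottle_green 0.82 [235.7 242.9] [ 0.5026 -0.076 ]
wrist coaster_green 0.88 [233.9 237.3] [ 0.5002 -0.0721]
wrist rack 0.78 [382.2 189.6] [ 0.657  -0.0213]
```

```bash
python3 - <<'E'
from h import *
from scipy.optimize import minimize
np.set_printoptions(precision=4,suppress=True)
cs={n:shot(n) for n in ["scene","side","wrist"]}
for n in cs: c=cs[n]; 
# rack mask
P={n:cv2.cvtColor(c["frame"],cv2.COLOR_RGB2HSV) for n,c in cs.items()}
masks={}
for n,h in P.items():
    rgb=cs[n]["frame"].astype(int)
    seed=proj(cs[n],[[0.66,-0.018,0.0]])[0]
    m=((rgb[:,:,0]-rgb[:,:,2])>6).astype(np.uint8)&(h[:,:,1]<90).astype(np.uint8)
    m=cv2.morphologyEx(m,cv2.MORPH_CLOSE,np.ones((5,5)))
    k,l,st,_=cv2.connectedComponentsWithStats(m)
    # component with most area near projected region
    reg=np.zeros_like(m);cv2.circle(reg,tuple(int(a) for a in seed),30,1,-1)
    b=np.bincount(l[(reg>0)&(l>0)],minlength=k).argmax()
    mm=(l==b).astype(np.uint8); hull=cv2.convexHull(cv2.findContours(mm,0,2)[0][0])
    z=np.zeros_like(m);cv2.fillConvexPoly(z,hull,1);masks[n]=z;print(n,st[b])
    cv2.imwrite(f"pics/rm_{n}.png",z*120+m*100)
def box(x,y,a):
    p=np.array([[sx*.042,sy*.1545,z] for sx in(-1,1) for sy in(-1,1) for z in(0,.03)])
    R=Ro.from_euler('z',a).as_matrix(); return p@R.T+[x,y,0]
def cost(p,use):
    s=0
    for n in use:
        h=cv2.convexHull(proj(cs[n],box(*p)).astype(np.float32))
        z=np.zeros((420,560),np.uint8);cv2.fillConvexPoly(z,np.round(h*16).astype(int),1,shift=4)
        s+=1-(z&masks[n]).sum()/(z|masks[n]).sum()
    return s
for use in (["scene","side","wrist"],["scene"],["side"],["wrist"]):
    r=minimize(cost,[.66,-.018,-.15],args=(use,),method="Nelder-Mead",options=dict(initial_simplex=[[.66,-.018,-.15],[.67,-.018,-.15],[.66,-.008,-.15],[.66,-.018,-.05]]))
    print(use,r.x,r.fun)
    if len(use)==3: rk=r.x
# tray fit
D=np.array([[.4679,.1503],[.4655,.1506],[.4623,.1583],[.4655,.1586],[.4788,.0767],[.4744,.0819],[.4706,.0828],[.4732,.0674],[.49,.0104],[.4891,.0029],[.4904,.0083],[.4876,-.0025],[.4873,-.002],[.4982,-.0728],[.501,-.0784],[.5026,-.076],[.4863,-.0687],[.4951,-.0722],[.5002,-.0721]])
O=np.array([112.5]*4+[37.5]*4+[-37.5]*5+[-112.5]*6)/1000
from scipy.optimize import least_squares
f=lambda p:(np.c_[p[0]-np.sin(p[2])*O,p[1]+np.cos(p[2])*O]-D).ravel()
t=least_squares(f,[.48,.03,.1],loss="soft_l1",f_scale=.004).x;print("tray",t)
def circ(x,y,r,z): a=np.linspace(0,2*np.pi,60);return np.c_[x+r*np.cos(a),y+r*np.sin(a),0*a+z]
for n,c in cs.items():
    S=2 if n!="x" else 1
    im=cv2.resize(c["frame"][:,:,::-1],None,fx=S,fy=S)
    def pl(X,col): cv2.polylines(im,[np.round(S*proj(c,X)).astype(int)],False,col,1)
    b=box(*rk)
    pl(b[[1,3,7,5,1]],(255,0,255));pl(b[[0,2,6,4,0]],(255,255,0))
    R=Ro.from_euler('z',t[2]).as_matrix()
    tr=np.array([[-.042,-.155,.008],[.042,-.155,.008],[.042,.155,.008],[-.042,.155,.008],[-.042,-.155,.008]])@R.T+[t[0],t[1],0]
    pl(tr,(255,255,255))
    for i,(o,r) in enumerate(zip([112.5,37.5,-37.5,-112.5],[21,23,22.5,22])):
        x,y=t[0]-np.sin(t[2])*o/1e3,t[1]+np.cos(t[2])*o/1e3
        print(x,y) if n=="scene" else 0
        pl(circ(x,y,.031,.014),(0,0,0));pl(circ(x,y,r/1e3,.098),(255,255,255))
    x0,y0={"scene":(280,300),"side":(360,340),"wrist":(240,0)}[n]
    w={"scene":(400,280),"side":(540,320),"wrist":(720,660)}[n]
    im=im[y0:y0+w[1],x0:x0+w[0]]
    if n=="scene": im=cv2.resize(im,None,fx=1.9,fy=1.9)
    cv2.imwrite(f"pics/ov_{n}.png",im[:600])
E
```

```text
scene [ 148  217  151   61 4558]
side [ 303  186  138  116 6521]
wrist [  317    16   155   312 26672]
['scene', 'side', 'wrist'] [ 0.6567 -0.0152 -0.1482] 0.1801439809101718
['scene'] [ 0.6489 -0.0168 -0.1361] 0.11685055165496494
['side'] [ 0.6569 -0.0163 -0.1541] 0.01954207379320405
['wrist'] [ 0.6564 -0.0165 -0.1467] 0.0222489052126007
tray [0.4819 0.0401 0.1499]
0.4651411978812416 0.15129174878476698
0.4763429095981727 0.07713298898789087
0.4875446213151038 0.0029742291910147545
0.4987463330320349 -0.07118453060586136
```

View pics/ov_scene.png

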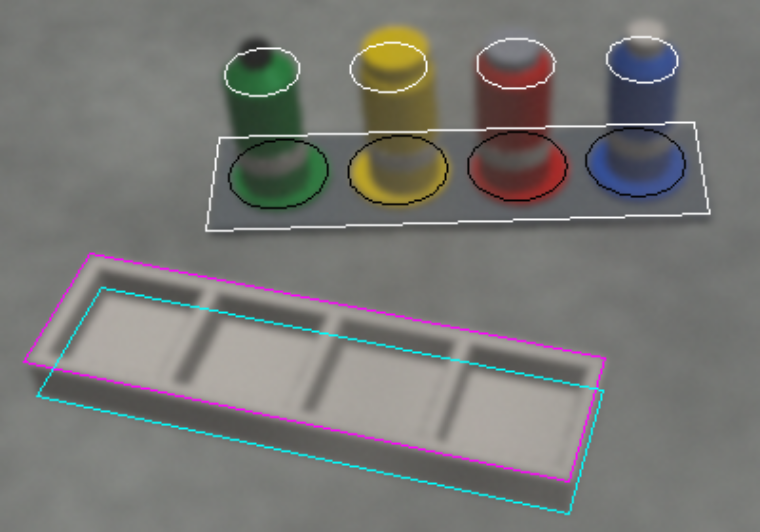

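View pics/ov_side.png

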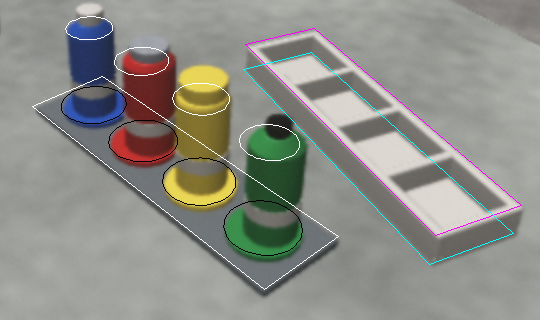

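View pics/ov_wrist.png

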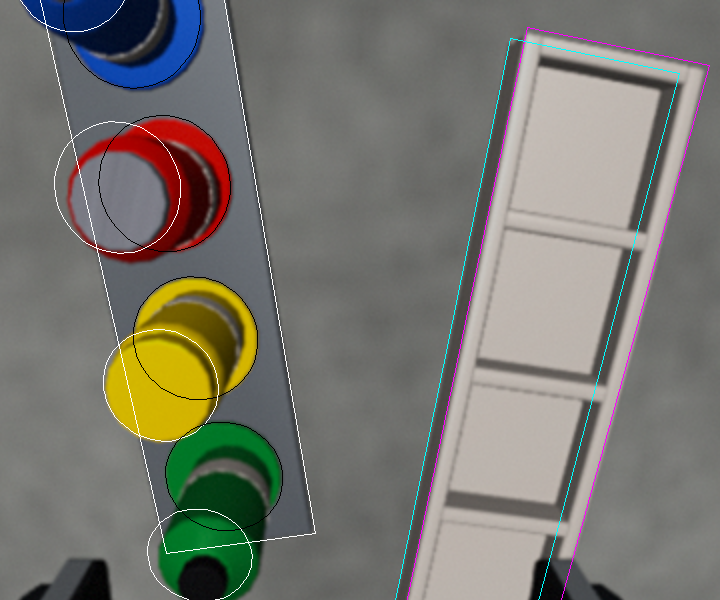

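```bash
python3 - <<'E'
from h import *
np.set_printoptions(precision=4,suppress=True)
w=shot("wrist");s=shot("scene");d=shot("side")
for n,u,v,z in [("red",178.5,99,.116),("yel",200,193.5,.116),("grn",221,288.5,.119)]: print("w",n,onz(w,u,v,z))
for n,u,v,z in [("blue",646,26,.119),("red",514,49,.116),("yel",396,40,.116),("grn",257,46,.119)]: print("s",n,onz(s,(280+u/1.9)/2,(300+v/1.9)/2,z))
for n,u,v,z in [("blue",89,8,.119),("red",150,44,.116),("yel",204,78,.116),("grn",279,123,.119)]: print("d",n,onz(d,(360+u)/2,(340+v)/2,z))
E
```

```text
w red [0.481  0.0743 0.116 ]
w yel [0.4915 0.0079 0.116 ]
w grn [ 0.5032 -0.0688  0.119 ]
s blue [0.4606 0.1527 0.119 ]
s red [0.4859 0.0778 0.116 ]
s yel [0.4846 0.0083 0.116 ]
s grn [ 0.5014 -0.0704  0.119 ]
d blue [0.4651 0.1488 0.119 ]
d red [0.4814 0.0706 0.116 ]
d yel [0.4904 0.0032 0.116 ]
d grn [ 0.5002 -0.0788  0.119 ]
```

The side and wrist overlays agree on the rack at (0.657, -0.016) with yaw -8.5°. The scene fit for the rack was poor because the mask was loose. The bottle tops are consistent to a few mm. I start with blue.

```bash
python3 -m handwheel '[[0,0,0,0.01,-0.022,-0.038,-1],[0,0,0,0.025,-0.043,-0.076,-1],[0,0,0,0.038,-0.065,-0.114,-1],[0,0,0,0.05,-0.086,-0.151,-1],[0,0,0,0.05,-0.086,-0.151,-1],[0,0,0,0.05,-0.086,-0.151,-1]]' 40
python3 - <<'E'
from h import *
c=shot("wrist");cv2.imwrite("pics/b1.png",c["frame"][:,:,::-1]);print(bot.get_obs()["ee_pos"])
s=shot("side");cv2.imwrite("pics/b1s.png",s["frame"][:,:,::-1])
E
```

```text
time: 2.85
ee_pos: [0.4642, 0.1509, 0.2006]
tcp_rot: [81.1, 90.0, -8.9]
wrist_force: [0.4, 0.2, 0.5]
opening: 0.0854
[0.46443453 0.15061495 0.2006352 ]
```

View pics/b1.png

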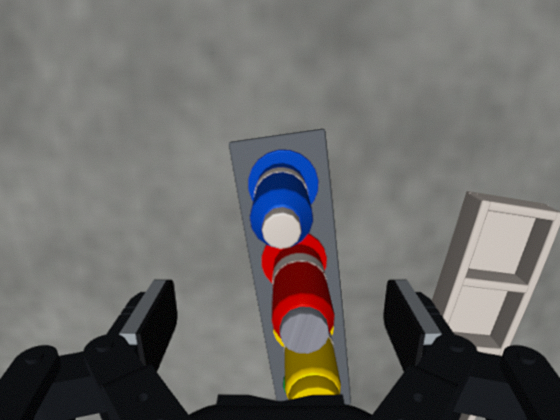

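View pics/b1s.png

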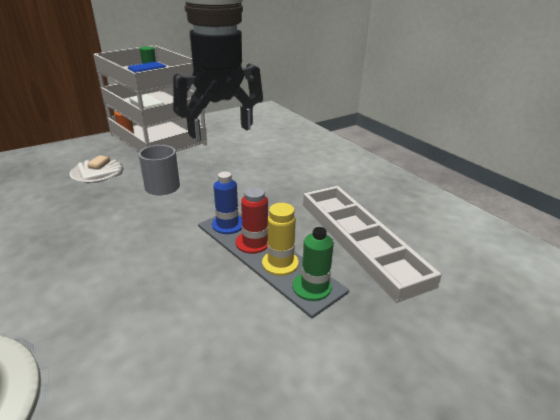

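```bash
python3 - <<'E'
from h import *
np.set_printoptions(precision=4,suppress=True)
c=shot("wrist")
print(onz(c,281,227,.119),onz(c,304,328,.116))
for n in ["bottle_blue","coaster_blue","bottle_red"]:
    for q in bot.tip_of(n,c)[:1]:
        u,v=q["centre"];print(n,q["conf"],onz(c,u*560,v*420,.014 if n[0]=="b" else .008))
E
```

```text
[0.4646 0.1529 0.119 ] [0.4801 0.0791 0.116 ]
bottle_blue 0.6 [0.4661 0.1524 0.014 ]
bottle_red 0.8 [0.4812 0.0695 0.014 ]
```

Blue's cap is at (281,230) in the wrist view, which puts it at (0.465, 0.152). The gripper is centred over it, so I descend and grip.

```bash
python3 -m handwheel '[[0,0,0,0.04,0,-0.001,-1],[0,0,0,0.08,0,-0.001,-1],[0,0,0,0.11,0,-0.001,-1],[0,0,0,0.122,0,-0.001,-1],[0,0,0,0.122,0,-0.001,-1],[0,0,0,0.122,0,-0.001,1],[0,0,0,0.122,0,-0.001,1],[0,0,0,0.122,0,-0.001,1],[0,0,0,0.122,0,-0.001,1],[0,0,0,0.122,0,-0.001,1],[0,0,0,0.122,0,-0.001,1],[0,0,0,0.122,0,-0.001,1],[0,0,0,0.122,0,-0.001,1]]' 40
```

```text
time: 4.78
ee_pos: [0.4646, 0.1522, 0.0794]
tcp_rot: [106.6, 89.9, 16.6]
wrist_force: [-0.1, 0.1, 6.6]
opening: 0.0411
```

```bash
python3 -m handwheel '[[0,0,0,-0.03,0,0,1],[0,0,0,-0.07,0,0,1],[0,0,0,-0.11,0,0,1],[0,0,0,-0.132,0.005,0.008,1],[0,0,0,-0.132,0.025,0.04,1],[0,0,0,-0.132,0.05,0.08,1],[0,0,0,-0.132,0.075,0.12,1],[0,0,0,-0.132,0.1,0.16,1],[0,0,0,-0.132,0.125,0.2,1],[0,0,0,-0.132,0.15,0.24,1],[0,0,0,-0.132,0.168,0.27,1],[0,0,0,-0.132,0.176,0.28,1],[0,0,0,-0.132,0.176,0.28,1],[0,0,0,-0.132,0.176,0.28,1]]'
python3 - <<'E'
from h import *
for n in ["wrist","side"]:
    c=shot(n);cv2.imwrite(f"pics/b2{n}.png",c["frame"][:,:,::-1])
E
```

```text
time: 6.52
ee_pos: [0.6396, -0.127, 0.2105]
tcp_rot: [-150.5, 90.0, 119.6]
wrist_force: [-1.0, 0.2, -2.0]
opening: 0.0411
```

View pics/b2wrist.png

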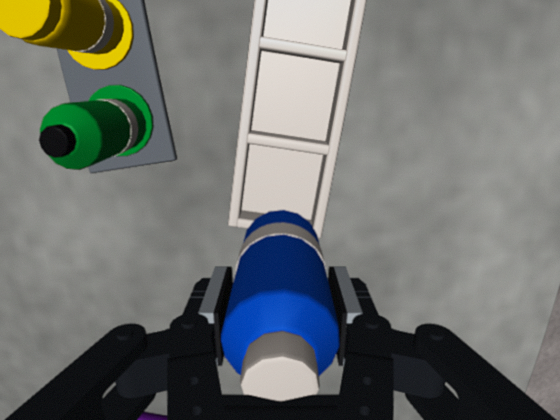

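View pics/b2side.png

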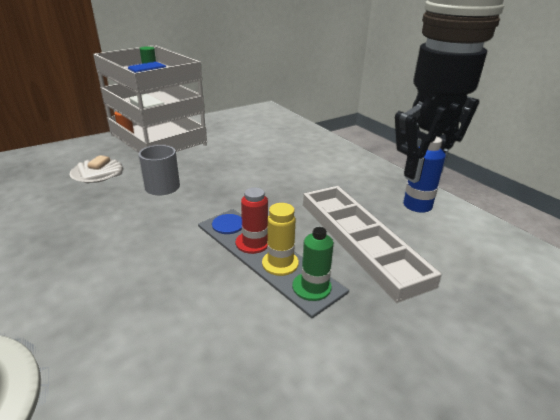

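Blue is held upright, and the last cell's near end wall shows at (230,225)-(322,235). I check the rack pose from this nearer view.

```bash
python3 - <<'E'
from h import *
np.set_printoptions(precision=4,suppress=True)
c=shot("wrist")
R=Ro.from_euler('z',-.148).as_matrix()
print("pred",([ -.042,-.1545,0]@R.T+[.6567,-.0163,0]),([ .042,-.1545,0]@R.T+[.6567,-.0163,0]))
print(onz(c,230,225,.03),onz(c,322,237,.03), onz(c,249,142,.03),onz(c,328,151,.03))
for y in(-.075,0): print([ 0,y,0]@R.T+[.6567,-.0163,0])
E
```

```text
pred [ 0.5924 -0.1629  0.    ] [ 0.6755 -0.1753  0.    ]
[ 0.5953 -0.1614  0.03  ] [ 0.6766 -0.1727  0.03  ] [ 0.6138 -0.0887  0.03  ] [ 0.6787 -0.096   0.03  ]
[ 0.6456 -0.0905  0.    ]
[ 0.6567 -0.0163  0.    ]
```

```bash
python3 -m handwheel '[[0,0,0,0.02,0.002,-0.002,1],[0,0,0,0.05,0.002,-0.002,1],[0,0,0,0.08,0.002,-0.002,1],[0,0,0,0.11,0.002,-0.002,1],[0,0,0,0.128,0.002,-0.002,1],[0,0,0,0.135,0.002,-0.002,1],[0,0,0,0.138,0.002,-0.002,1],[0,0,0,0.138,0.002,-0.002,1],[0,0,0,0.138,0.002,-0.002,1]]'
python3 - <<'E'
from h import *
for n in ["side"]:
    c=shot(n);cv2.imwrite(f"pics/b3{n}.png",c["frame"][:,:,::-1])
E
```

```text
time: 7.8
ee_pos: [0.6424, -0.1261, 0.0732]
tcp_rot: [78.0, 89.9, -12.0]
wrist_force: [0.9, 0.1, -0.9]
opening: 0.041
```

View pics/b3side.png

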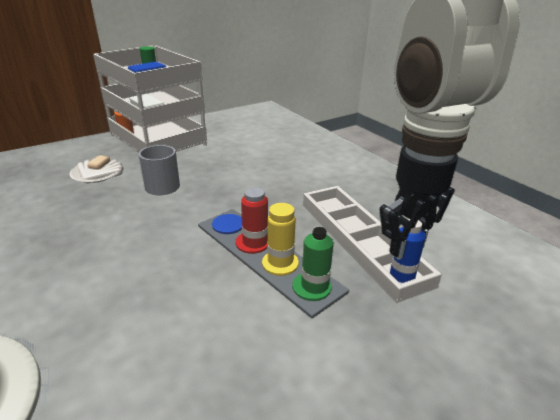

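Blue is inside the last cell and upright. I lower it the last bit, release, and rise.

```bash
python3 -m handwheel '[[0,0,0,0.0015,0,0,1],[0,0,0,0.0025,0,0,1],[0,0,0,0.0025,0,0,1],[0,0,0,0.0025,0,0,-1],[0,0,0,0.0025,0,0,-1],[0,0,0,0.0025,0,0,-1],[0,0,0,0.0025,0,0,-1],[0,0,0,0.0025,0,0,-1],[0,0,0,0.0025,0,0,-1],[0,0,0,-0.03,0,0,-1],[0,0,0,-0.07,0,0,-1],[0,0,0,-0.11,0,0,-1],[0,0,0,-0.138,0,0,-1],[0,0,0,-0.138,0,0,-1]]'
python3 - <<'E'
from h import *
for n in ["side","wrist"]:
    c=shot(n);cv2.imwrite(f"pics/b4{n}.png",c["frame"][:,:,::-1])
E
```

```text
time: 9.6
ee_pos: [0.6429, -0.1262, 0.213]
tcp_rot: [79.3, 89.7, -10.7]
wrist_force: [0.4, 1.4, -0.7]
opening: 0.0854
```

View pics/b4side.png

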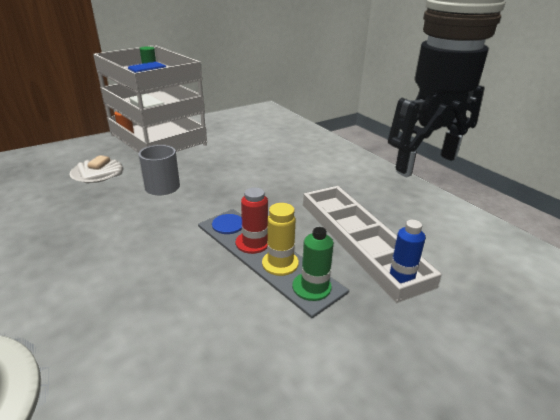

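Blue stands upright in the rightmost cell. Red is next, at (0.481, 0.076).

```bash
python3 -m handwheel '[[0,0,0,0,-0.03,-0.038,-1],[0,0,0,0,-0.06,-0.075,-1],[0,0,0,0,-0.09,-0.113,-1],[0,0,0,0,-0.12,-0.15,-1],[0,0,0,0,-0.15,-0.188,-1],[0,0,0,0,-0.161,-0.202,-1],[0,0,0,0,-0.161,-0.202,-1],[0,0,0,0.04,-0.161,-0.202,-1],[0,0,0,0.08,-0.161,-0.202,-1],[0,0,0,0.115,-0.161,-0.202,-1],[0,0,0,0.132,-0.161,-0.202,-1],[0,0,0,0.132,-0.161,-0.202,-1],[0,0,0,0.132,-0.161,-0.202,1],[0,0,0,0.132,-0.161,-0.202,1],[0,0,0,0.132,-0.161,-0.202,1],[0,0,0,0.132,-0.161,-0.202,1],[0,0,0,0.132,-0.161,-0.202,1],[0,0,0,0.132,-0.161,-0.202,1],[0,0,0,0.132,-0.161,-0.202,1]]' 40
python3 - <<'E'
from h import *
for n in ["side"]:
    c=shot(n);cv2.imwrite(f"pics/r1{n}.png",c["frame"][:,:,::-1])
E
```

```text
time: 12.08
ee_pos: [0.4816, 0.0761, 0.0796]
tcp_rot: [95.1, 89.9, 5.1]
wrist_force: [-1.0, -0.9, 5.9]
opening: 0.0449
```

View pics/r1side.png

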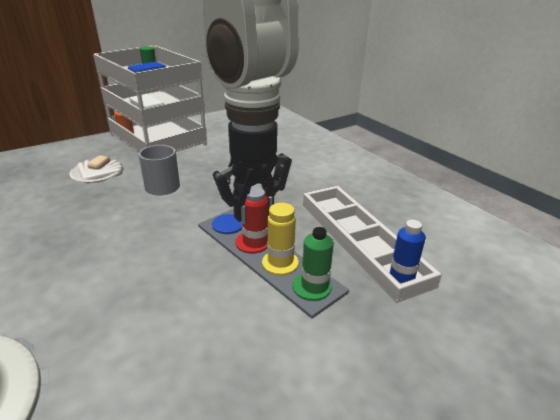

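Red is gripped at (254,215) in the side view, clear of yellow. I carry it to its cell.

```bash
python3 -m handwheel '[[0,0,0,-0.03,0,0,1],[0,0,0,-0.07,0,0,1],[0,0,0,-0.11,0,0,1],[0,0,0,-0.132,0.01,0.008,1],[0,0,0,-0.132,0.045,0.034,1],[0,0,0,-0.132,0.08,0.06,1],[0,0,0,-0.132,0.115,0.086,1],[0,0,0,-0.132,0.15,0.112,1],[0,0,0,-0.132,0.172,0.128,1],[0,0,0,-0.132,0.172,0.128,1],[0,0,0,-0.132,0.172,0.128,1],[0,0,0,-0.1,0.172,0.128,1],[0,0,0,-0.065,0.172,0.128,1],[0,0,0,-0.03,0.172,0.128,1],[0,0,0,-0.01,0.172,0.128,1],[0,0,0,0.002,0.172,0.128,1],[0,0,0,0.007,0.172,0.128,1],[0,0,0,0.0085,0.172,0.128,1],[0,0,0,0.0085,0.172,0.128,1]]'
python3 - <<'E'
from h import *
for n in ["side"]:
    c=shot(n);cv2.imwrite(f"pics/r2{n}.png",c["frame"][:,:,::-1])
E
```

```text
time: 14.5
ee_pos: [0.6535, -0.052, 0.0717]
tcp_rot: [87.0, 89.9, -3.0]
wrist_force: [-3.6, 1.1, 6.1]
opening: 0.045
```

View pics/r2side.png

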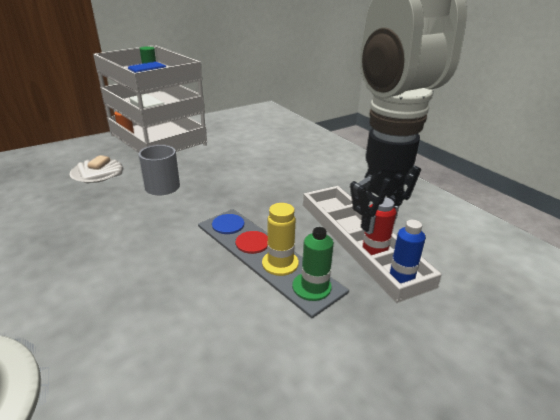

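Red rests on the floor with about 6 N of contact. I release it and go to yellow.

```bash
python3 -m handwheel '[[0,0,0,0,0,0,-1],[0,0,0,0,0,0,-1],[0,0,0,0,0,0,-1],[0,0,0,0,0,0,-1],[0,0,0,0,0,0,-1],[0,0,0,0,0,0,-1],[0,0,0,-0.03,0,0,-1],[0,0,0,-0.07,0,0,-1],[0,0,0,-0.11,0,0,-1],[0,0,0,-0.14,-0.01,-0.004,-1],[0,0,0,-0.14,-0.05,-0.018,-1],[0,0,0,-0.14,-0.09,-0.032,-1],[0,0,0,-0.14,-0.13,-0.046,-1],[0,0,0,-0.14,-0.163,-0.058,-1],[0,0,0,-0.14,-0.163,-0.058,-1],[0,0,0,-0.14,-0.163,-0.058,-1]]'
python3 - <<'E'
from h import *
for n in ["side","wrist"]:
    c=shot(n);cv2.imwrite(f"pics/y1{n}.png",c["frame"][:,:,::-1])
E
```

```text
time: 16.55
ee_pos: [0.4905, 0.0059, 0.2101]
tcp_rot: [86.7, 89.9, -3.3]
wrist_force: [-0.1, -0.2, 0.3]
opening: 0.0854
```

View pics/y1side.png

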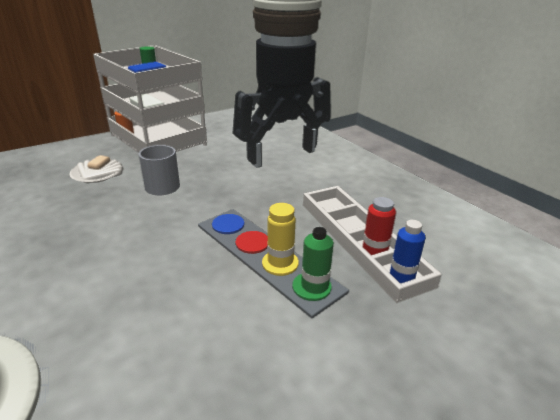

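View pics/y1wrist.png

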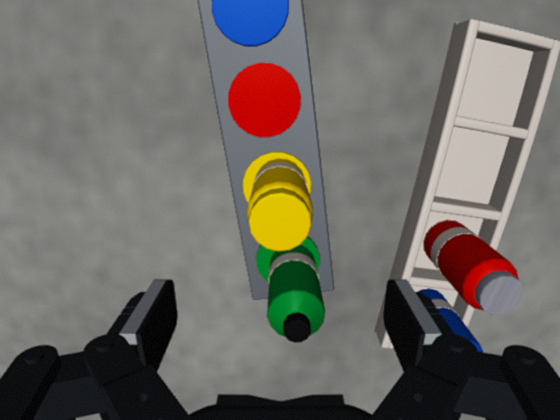

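Red and blue stand upright in their cells. Yellow's lid at (279,221) is centred between the jaws, so I descend and grip.

```bash
python3 -m handwheel '[[0,0,0,0.04,0,0,-1],[0,0,0,0.08,0,0,-1],[0,0,0,0.115,0,0,-1],[0,0,0,0.132,0,0,-1],[0,0,0,0.132,0,0,-1],[0,0,0,0.132,0,0,1],[0,0,0,0.132,0,0,1],[0,0,0,0.132,0,0,1],[0,0,0,0.132,0,0,1],[0,0,0,0.132,0,0,1],[0,0,0,0.132,0,0,1],[0,0,0,0.132,0,0,1]]' 40
```

```text
time: 18.15
ee_pos: [0.4906, 0.006, 0.0792]
tcp_rot: [89.5, 89.9, -0.5]
wrist_force: [-1.8, 0.4, 5.7]
opening: 0.0442
```

```bash
python3 -m handwheel '[[0,0,0,-0.03,0,0,1],[0,0,0,-0.07,0,0,1],[0,0,0,-0.11,0,0,1],[0,0,0,-0.132,0.01,-0.001,1],[0,0,0,-0.132,0.045,-0.004,1],[0,0,0,-0.132,0.08,-0.007,1],[0,0,0,-0.132,0.115,-0.011,1],[0,0,0,-0.132,0.15,-0.014,1],[0,0,0,-0.132,0.173,-0.016,1],[0,0,0,-0.132,0.173,-0.016,1],[0,0,0,-0.132,0.173,-0.016,1],[0,0,0,-0.1,0.173,-0.016,1],[0,0,0,-0.065,0.173,-0.016,1],[0,0,0,-0.03,0.173,-0.016,1],[0,0,0,-0.01,0.173,-0.016,1],[0,0,0,0.002,0.173,-0.016,1],[0,0,0,0.006,0.173,-0.016,1],[0,0,0,0.008,0.173,-0.016,1],[0,0,0,0.008,0.173,-0.016,1]]'
python3 - <<'E'
from h import *
for n in ["side"]:
    c=shot(n);cv2.imwrite(f"pics/y2{n}.png",c["frame"][:,:,::-1])
E
```

```text
time: 20.52
ee_pos: [0.6635, 0.022, 0.0713]
tcp_rot: [91.8, 89.9, 1.8]
wrist_force: [-1.7, 0.3, 3.7]
opening: 0.0442
```

View pics/y2side.png

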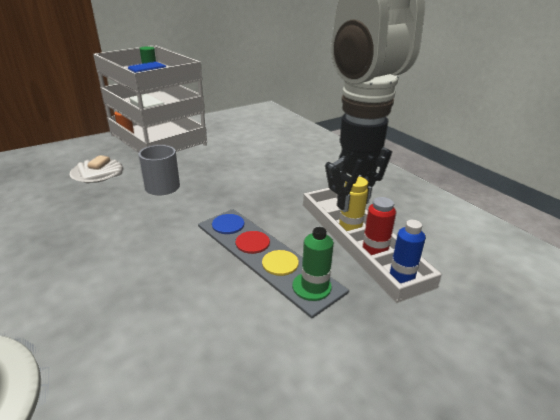

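Yellow is seated in its cell. I release it and go to green.

```bash
python3 -m handwheel '[[0,0,0,0,0,0,-1],[0,0,0,0,0,0,-1],[0,0,0,0,0,0,-1],[0,0,0,0,0,0,-1],[0,0,0,0,0,0,-1],[0,0,0,0,0,0,-1],[0,0,0,-0.03,0,0,-1],[0,0,0,-0.07,0,0,-1],[0,0,0,-0.11,0,0,-1],[0,0,0,-0.14,-0.01,0.006,-1],[0,0,0,-0.14,-0.05,0.029,-1],[0,0,0,-0.14,-0.09,0.052,-1],[0,0,0,-0.14,-0.13,0.075,-1],[0,0,0,-0.14,-0.161,0.093,-1],[0,0,0,-0.14,-0.161,0.093,-1],[0,0,0,-0.14,-0.161,0.093,-1]]'
python3 - <<'E'
from h import *
np.set_printoptions(precision=4,suppress=True)
c=shot("wrist");cv2.imwrite(f"pics/g1.png",c["frame"][:,:,::-1])
for q in bot.tip_of("bottle_green",c)[:1]:
    u,v=q["centre"];print(q["conf"],onz(c,u*560,v*420,.014))
E
```

```text
time: 22.58
ee_pos: [0.5024, -0.0709, 0.21]
tcp_rot: [90.0, 89.9, 0.0]
wrist_force: [0.5, 0.3, 0.0]
opening: 0.0854
0.58 [ 0.5051 -0.0763  0.014 ]
```

View pics/g1.png

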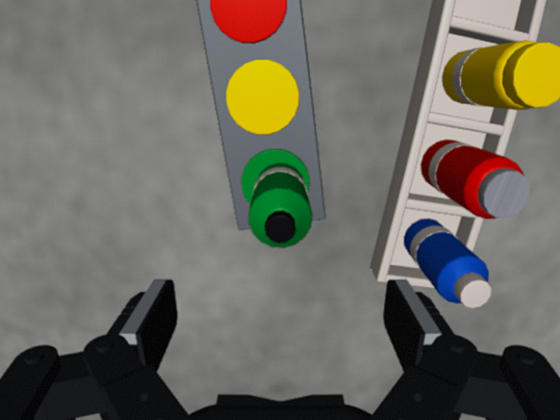

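Green's cap is at (280,226), centred between the jaws. I grip it.

```bash
python3 -m handwheel '[[0,0,0,0.04,0,0.001,-1],[0,0,0,0.08,0,0.001,-1],[0,0,0,0.115,0,0.001,-1],[0,0,0,0.132,0,0.001,-1],[0,0,0,0.132,0,0.001,-1],[0,0,0,0.132,0,0.001,1],[0,0,0,0.132,0,0.001,1],[0,0,0,0.132,0,0.001,1],[0,0,0,0.132,0,0.001,1],[0,0,0,0.132,0,0.001,1],[0,0,0,0.132,0,0.001,1],[0,0,0,0.132,0,0.001,1]]' 40
```

```text
time: 24.18
ee_pos: [0.5026, -0.0721, 0.0791]
tcp_rot: [83.1, 89.9, -6.9]
wrist_force: [-0.5, 0.5, 6.2]
opening: 0.0435
```

```bash
python3 -m handwheel '[[0,0,0,-0.03,0,0,1],[0,0,0,-0.07,0,0,1],[0,0,0,-0.11,0,0,1],[0,0,0,-0.132,0.01,-0.01,1],[0,0,0,-0.132,0.04,-0.039,1],[0,0,0,-0.132,0.07,-0.068,1],[0,0,0,-0.132,0.1,-0.097,1],[0,0,0,-0.132,0.13,-0.127,1],[0,0,0,-0.132,0.16,-0.156,1],[0,0,0,-0.132,0.172,-0.168,1],[0,0,0,-0.132,0.172,-0.168,1],[0,0,0,-0.132,0.172,-0.168,1],[0,0,0,-0.1,0.172,-0.168,1],[0,0,0,-0.065,0.172,-0.168,1],[0,0,0,-0.03,0.172,-0.168,1],[0,0,0,-0.01,0.172,-0.168,1],[0,0,0,0.002,0.172,-0.168,1],[0,0,0,0.006,0.172,-0.168,1],[0,0,0,0.008,0.172,-0.168,1],[0,0,0,0.008,0.172,-0.168,1]]'
python3 - <<'E'
from h import *
for n in ["side"]:
    c=shot(n);cv2.imwrite(f"pics/g2{n}.png",c["frame"][:,:,::-1])
E
```

```text
time: 26.68
ee_pos: [0.6745, 0.0961, 0.0712]
tcp_rot: [96.7, 89.9, 6.7]
wrist_force: [-1.5, -0.3, 2.9]
opening: 0.0429
```

View pics/g2side.png

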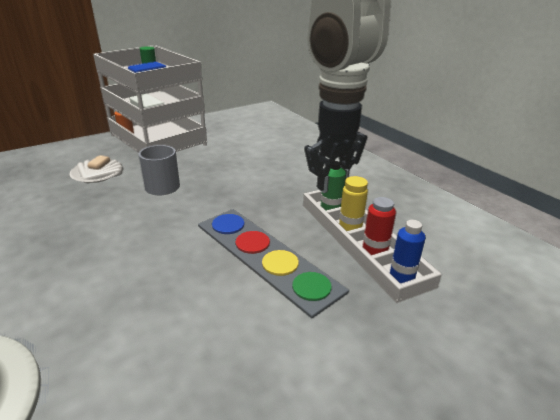

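Green is seated in the leftmost cell. I release it, rise and back off.

```bash
python3 -m handwheel '[[0,0,0,0,0,0,-1],[0,0,0,0,0,0,-1],[0,0,0,0,0,0,-1],[0,0,0,0,0,0,-1],[0,0,0,0,0,0,-1],[0,0,0,0,0,0,-1],[0,0,0,-0.03,0,0,-1],[0,0,0,-0.07,0,0,-1],[0,0,0,-0.11,0,0,-1],[0,0,0,-0.15,0,0,-1],[0,0,0,-0.18,-0.03,0.02,-1],[0,0,0,-0.18,-0.07,0.05,-1],[0,0,0,-0.18,-0.11,0.08,-1],[0,0,0,-0.18,-0.13,0.1,-1],[0,0,0,-0.18,-0.13,0.1,-1],[0,0,0,-0.18,-0.13,0.1,-1]]'
python3 - <<'E'
from h import *
for n in ["side","scene","wrist"]:
    c=shot(n);cv2.imwrite(f"pics/f{n}.png",c["frame"][:,:,::-1])
    if n!="wrist":
        for q in bot.tip_of("mug",c)[:1]: u,v=q["centre"];print(n,onz(c,u*560,v*420,0))
E
```

```text
time: 28.72
ee_pos: [0.5444, -0.0038, 0.2499]
tcp_rot: [105.0, 90.0, 15.0]
wrist_force: [-0.2, 0.5, -0.2]
opening: 0.0854
side [0.40733724 0.36555481 0.        ]
scene [0.4111998  0.38171289 0.        ]
```

View pics/fside.png

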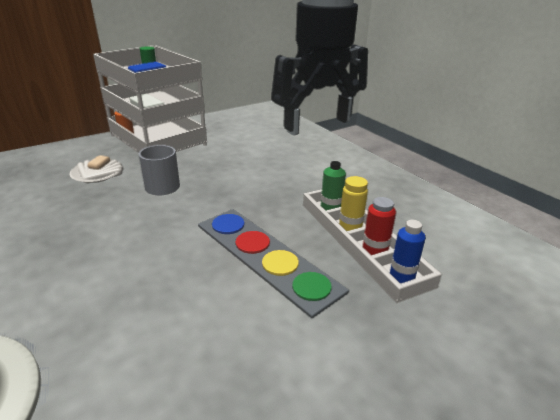

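View pics/fscene.png

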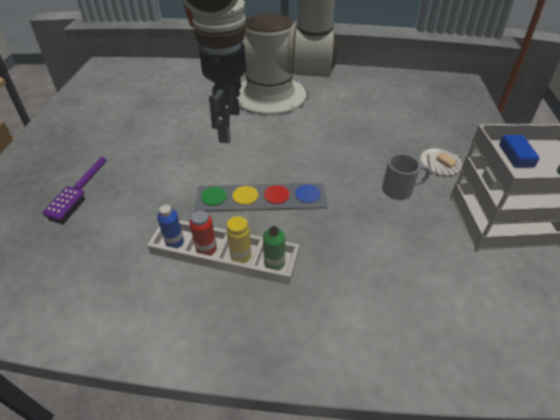

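View pics/fwrist.png

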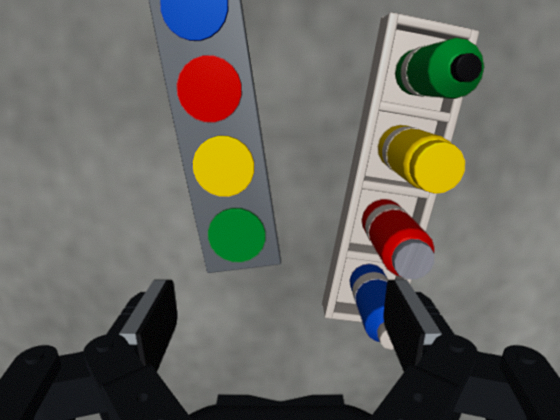

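All four bottles stand upright in their cells. From the robot's left the order is green, yellow, red, blue; in the scene picture, blue (171,227) through green (274,248). The mug is still at (401,178). I hand the job in.

```bash
python3 -c "
from workcell import bot
print(bot.job_done(), bot.get_obs()['time'])"
```

```text
the job is handed in; nothing more can be done
the job is handed in; nothing more can be done
```

All four bottles are in the white rack in reverse order. From the robot's left they now stand green, yellow, red, blue, where they started blue, red, yellow, green. I handed the job in at about 29 s of the 93 s allowed.

**Last checks:**
- **Bottles:** the scene, side and wrist pictures all show the four upright, one in each cell. Red, yellow and green touched the floor with about 3–6 N before release. I did not read the force for blue at release, but the pictures show it seated.
- **Mug:** it stands at the same pixels as at the start, and the gripper is clear of everything.
- **Forces:** the highest wrist force reported at the end of a move was about 7 N, against the 120 N limit.

**Disagreements:**
- **Rack position:** the fit from the scene camera alone was about 8 mm off, because its mask was loose. I used the side and wrist views instead, which agreed to about 2 mm.
- **Network positions:** these differed by a few mm between views, up to about 15 mm for one coaster. The mug readings before and after the job were within about 9 mm, as far apart as readings from different cameras.

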